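# Hang and lock a soil sieve in its bayonet stand

### The job

Hang the blue soil sieve in the ring of the grey sieve stand so that its three red lugs go down through the three gaps between the yellow marks, then press down lightly and twist it clockwise (seen from above) until all three lugs drop into the locking notches, which are hidden under the rim and have to be found by feel. Let go of it and leave it hanging level and locked; be gentle, never pressing or wedging the sieve against the stand with more than 45 N, and leave the other things on the bench where they are.

Things in the scene. Friction and masses are not known exactly. Their poses are not given: they have to be found in the camera images.
- sieve_handle (a point): Centre of the sieve's orange bar handle. The bar runs along this point's x: 73 mm long, 14 mm wide (y), 14 mm high; grasp it across its width from above in the middle. 26 mm of free space below it down to the sieve's rim. It lies on the sieve's axis (z), 78 mm above the sieve's underside and 54 mm above the undersides of its lugs.
- sieve: Blue soil sieve, loose, upright on the bench, 0.18-0.35 kg; origin at the centre of its underside, axes as at its handle. An open round frame 76 mm across, 45 mm high, bottom edge tapered inwards over 8 mm. Three red lugs at 90, 210 and 330 degrees counter-clockwise from its x: 10 mm wide, 6 mm thick, reaching 46 mm from the axis.
- stand: Grey sieve stand, fixed. Origin: centre of its base's underside on the bench; z up is the ring's axis. Base 136 mm across with a catch pan; aluminium ring 105 mm across, its top 94 mm up. Sieve handle is 134 mm above this origin when the lugs rest on the ledge, 127 mm when they are in the locking notches. All contacts are rigid, no springs.
- ring_top (a point): Centre of the ring's top face, axes as the stand. The rim is 5 mm thick with a bore of 80 mm (2 mm clearance all round the sieve) and three gaps 18 mm wide for the lugs, each between two yellow marks, at 90, 210 and 330 degrees counter-clockwise from x: the sieve enters when its yaw equals the stand's, or differs by 120 or 240 degrees.
- ledge (a point): Centre of the flat ledge under the rim, 14 mm below the ring's top, on which the lugs land. From the gaps the sieve turns only clockwise seen from above, to a stop at about 85 degrees. Three notches 16 mm wide, 7 mm deep in the ledge, hidden under the rim, lie 25 to 65 degrees clockwise of the gaps, different each time. Lugs 3 mm clear below the rim.
- plain_sieve: Bystander: brass sieve without lugs or handle, 76 mm across, 35 mm high; origin at the centre of its underside.
- red_bottle: Bystander: small red bottle, 32 mm across, 75 mm high; origin at the centre of its underside.
- clear_bottle: Bystander: clear bottle with a green cap, 64 mm across, 190 mm high; origin at the centre of its underside.
- beaker: Bystander: glass beaker, 72 mm across, 90 mm high; origin at the centre of its underside.
- dish_lid: Bystander: white square lid, 75 x 75 x 12 mm; origin at the centre of its underside.
- spatula: Bystander: spatula lying on the bench along its x.
There are look-alikes about, which are no part of the job. Leave any brown, purple or turquoise look-alike of the sieve alone.

How it is judged:
On the way:
1. the sieve hangs in the ring with its lugs through the gaps, resting on the ledge (horizontal distance between sieve_handle and stand below 0.006 m and angle between sieve_handle's own z axis and vertical below 0.06 rad and z of sieve_handle in the frame of stand between 0.1315 and 0.1375 m), for 0.2 s.
At the end, for the whole second after the job is handed in: The sieve hangs at rest in the stand's ring with all three lugs in the locking notches: its handle 127 mm (+-2.5 mm) above the stand's underside, within 6 mm of the ring's axis, level within 0.06 rad, and released (horizontal distance between sieve_handle and stand below 0.006 m and angle between sieve_handle's own z axis and vertical below 0.06 rad and z of sieve_handle in the frame of stand between 0.1245 and 0.1295 m and linear speed of sieve below 0.01 m/s and angular speed of sieve below 0.1 rad/s); the robot touches nothing.
It fails at once if the sieve is pressed or wedged against the stand with more than 45 N (contact force between sieve and stand above 45 N).
It fails at once if another thing on the bench is moved more than 25 mm (distance of any of plain_sieve, red_bottle, clear_bottle, beaker, dish_lid, spatula from where it was at the start of the episode above 0.025 m).
It also fails if it takes over 72 s, if anything falls off the work surface, if the arm or the gripper's body presses on something with over 40 N, if the wrist force passes 120 N, or if a joint passes its speed limit or range.

### The arm

A 6-joint arm with a two-finger parallel gripper is mounted at the origin on the work surface. World frame = base frame: x ahead of the robot, y to its left, z up, the work surface at z = 0. Lengths are in m, angles in rad, forces in N, time in s.
With the tool pointing down it reaches from about 0.35 to 0.95 m from the base axis. Payload 17.4 kg.
Tool frame: the origin (TCP) lies at the very end of the fingers, on their centre line; the grasp point (between the pads) lies 19 mm behind it; z points along the fingers, y is the line along which they close (so a half turn about z gives the same grasp; the last joint's range is limited). The gripper opens to 93 mm and grips with 3 to 60 N. Pads are 15 mm wide; open, the fingers measure 128 mm over their backs; the gripper's body (75 mm by 188 mm) begins 65 mm behind the grasp point.
Start: joints at [-1.324, 0.116, 1.442, -0, 1.584, -0.038], TCP at [0.19, -0.648, 0.219] pointing down, gripper open.
Joint ranges: [-2.83, 2.83], [-0.83, 2.19], [0.07, 2.5], [-1.14, 4.28], [0.01, 3], [-2.97, 2.97]. Speed limits (rad/s): [1.89, 1.89, 2.22, 3.14, 3.14, 3.14].

### API

Orientations are given as a unit quaternion [w, x, y, z].
In Python, from workcell import env gives the robot as it stands. The module is installed in compiled form; this text tells all that it offers.
- The arm moves only by the tool send_rows, never from a script. Its argument "increments" is one flat list of numbers, 6 for each row, row after row: the shift along the tool's x, y, z in m, then the turn, a rotation vector about the tool's x, y, z in rad. In form: [x, y, z, rx, ry, rz, x, y, z, rx, ry, rz, ...]. A call has 1 to 10 rows; each row shifts and turns the commanded pose from where the row before left it, along the tool's axes as they then stand; what a row does not reach is not made up. A row lasts 1/8 s, in which the tool goes at most 62.5 mm and 10.7 degrees, less where a joint would pass 70% of its speed; a pose out of reach is approached as far as the arm can. A call with a gripper value outside its range is refused whole. "claw" is the finger opening in m, from 0 to 0.093, set as the call begins (left out, the last holds). The fingers move at their own pace and stop on an object; the grip force is fixed at half the most. Time passes only in rows, so rows that do not move let the fingers close. It gives the time, the measured TCP pose, the force, the opening and the grip force at its end, in the units of the state.
- env.get_obs(): the state, without advancing time (a new reading comes with each control period).
- env.snapshot(name): name is "scene" or "side" or "wrist"; returns a dict with "frame" (420x560x3 uint8, red, green, blue), "intrinsics" (3x3 intrinsics, pixels), "distortion" ([k1, k2, p1, p2, k3] as OpenCV has them; the pictures are not rectified), "R" (3x3) and "t" (3): a world point X has camera coordinates R X + t. Camera axes: x right, y down, z forward; pixel columns grow to the right and rows downward; lengths in m; the calibration is good to about 2 mm. A picture is of the moment at which its call begins. There is no depth.
- env.finish_job(): hands the job in; it is judged then, once.
Trained networks look in a picture, given as the dict that the camera call returned (one of the last four; its "shot" number tells which), for a name from the list of things; names that differ only in an ending like _2 or _b are one class to them, and where a whole thing is asked for, a point or a joint stands for the part that bears it (a point fixed in the world has none). Each returns a list of dicts, best first, with "confidence" (0 to 1); they miss things now and then, are a little off and sometimes report something else, mostly with a low value. They report only what shows in the picture. A call takes as long as a camera call. They do not tell look-alikes from the thing itself.
- env.look_for(picture, target): "rect" ([left, top, width, height] in pixels, round what is visible of it).
The state is a dict: "clock": time; "qpos": joint angles; "qd": joint speeds; "tau": joint torques, N m; "ee_pos": TCP position; "tcp_rot": TCP orientation; "wrist_force": force on the tool from outside, world axes, zero at the start; "torque": the same for the moment, N m; "finger_gap": finger opening in m; "grip_force": force on a finger pad.
Only numpy, scipy, OpenCV 4.12 (cv2) and the standard library are available. Lean on these libraries where they do the work, as an engineer would, in place of code of your own. Each camera call takes 0.05 s, during which the arm holds its last target. There are 200 camera calls.

## Working session

There is one attempt and no reset: what is moved stays moved. The work goes in short steps, Python scripts to look and compute and a tool call to move; the robot and the scene stay as the last step left them, time stands still between calls to the robot, and variables do not carry over. Pictures are saved under pics/ and viewed, at most 10 in all, crops included, and the job is handed in when it is done.

Besides the shell and the picture viewer there is one more tool, called as name(argument=value, ...) on one line, values as JSON. send_rows: Moves the arm, as the interface text tells. Its arguments: {"type":"object","properties":{"increments":{"type":"array"},"claw":{"type":"number"}},"required":["increments"]}

```bash
mkdir -p pics; cat > h.py <<'E'
import numpy as np, cv2
from workcell import env
from scipy.spatial.transform import Rotation as Ro
def snap(n,f=None):
    p=env.snapshot(n)
    if f: cv2.imwrite('pics/'+f,cv2.cvtColor(p['frame'],cv2.COLOR_RGB2BGR))
    return p
def topl(p,uv,z):
    uv=np.array(uv,float).reshape(-1,1,2)
    n=cv2.undistortPoints(uv,np.array(p['intrinsics']),np.array(p['distortion'])).reshape(-1,2)
    R=np.array(p['R']);t=np.array(p['t']);c=-R.T@t
    d=np.c_[n,np.ones(len(n))]@R
    return c+d*((z-c[2])/d[:,2])[:,None]
def proj(p,X):
    R=np.array(p['R']);t=np.array(p['t'],float)
    return cv2.projectPoints(np.array(X,float).reshape(-1,3),cv2.Rodrigues(R)[0],t,np.array(p['intrinsics']),np.array(p['distortion']))[0].reshape(-1,2)
E
python3 - <<'E'
from h import *
o=env.get_obs();print(o['ee_pos'],o['tcp_rot'],o['clock'])
ims=[]
for n in ['scene','side']:
    p=snap(n,n+'0.png')
    print(n,-np.array(p['R']).T@p['t'])
    for t in ['sieve','sieve_handle','stand','ring_top','plain_sieve','beaker','clear_bottle','red_bottle','dish_lid']:
        try: print(t,[(np.round(r['rect']).tolist(),round(r['confidence'],2)) for r in env.look_for(p,t)][:4])
        except Exception as e: print(t,e)
E
```

```text
[ 0.18958985 -0.64759849  0.21789235] [-5.98085648e-04  9.89878542e-01  1.41915861e-01 -4.49684357e-05] 0.0
scene [ 1.40937911 -0.18261557  0.75158016]
sieve [([182.0, 200.0, 33.0, 36.0], 0.81), ([216.0, 159.0, 27.0, 34.0], 0.79), ([230.0, 184.0, 32.0, 35.0], 0.66), ([171.0, 176.0, 29.0, 28.0], 0.64)]
sieve_handle [([234.0, 186.0, 31.0, 32.0], 0.8), ([184.0, 200.0, 35.0, 39.0], 0.68), ([216.0, 160.0, 25.0, 38.0], 0.67), ([399.0, 158.0, 35.0, 65.0], 0.67)]
stand [([295.0, 160.0, 44.0, 52.0], 0.97), ([361.0, 219.0, 27.0, 37.0], 0.45)]
ring_top [([288.0, 160.0, 51.0, 53.0], 0.94)]
plain_sieve [([270.0, 241.0, 28.0, 34.0], 0.72)]
beaker [([362.0, 216.0, 30.0, 41.0], 0.81), ([291.0, 162.0, 47.0, 49.0], 0.52)]
clear_bottle [([400.0, 157.0, 35.0, 65.0], 0.61), ([268.0, 241.0, 35.0, 35.0], 0.24)]
red_bottle [([202.0, 246.0, 13.0, 31.0], 0.64)]
dish_lid [([116.0, 245.0, 40.0, 31.0], 0.63)]
side [0.45764671 0.71843923 0.86244445]
sieve [([345.0, 152.0, 25.0, 41.0], 0.77), ([293.0, 153.0, 23.0, 40.0], 0.7), ([298.0, 190.0, 34.0, 41.0], 0.64), ([355.0, 184.0, 35.0, 40.0], 0.56)]
sieve_handle [([287.0, 157.0, 32.0, 37.0], 0.92), ([298.0, 192.0, 32.0, 38.0], 0.55), ([341.0, 150.0, 32.0, 42.0], 0.55)]
stand [([281.0, 244.0, 61.0, 69.0], 0.81)]
ring_top [([282.0, 246.0, 58.0, 67.0], 0.56)]
plain_sieve [([214.0, 206.0, 33.0, 30.0], 0.73), ([243.0, 157.0, 12.0, 29.0], 0.54)]
beaker []
clear_bottle [([197.0, 315.0, 41.0, 68.0], 0.85)]
red_bottle [([241.0, 158.0, 13.0, 28.0], 0.48)]
dish_lid [([275.0, 134.0, 25.0, 21.0], 0.92), ([246.0, 159.0, 8.0, 29.0], 0.52), ([214.0, 208.0, 31.0, 29.0], 0.47)]
```

View pics/scene0.png

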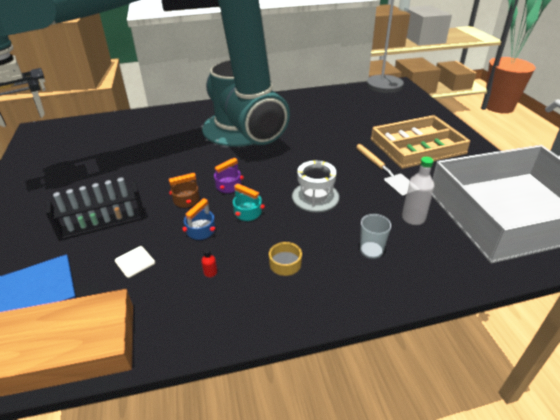

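View pics/side0.png

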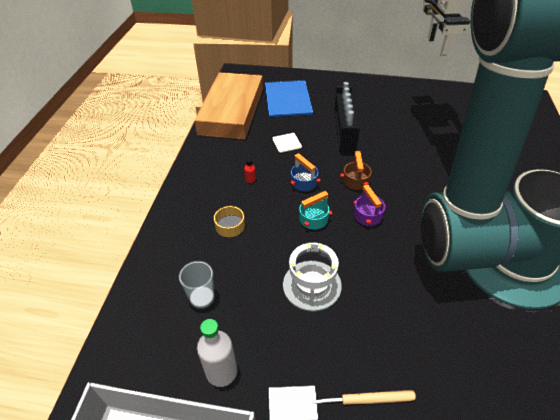

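The scene shows the blue sieve at (199,220), with its orange handle at (198,209). In the side view they are at (304,176) and (305,163). The stand is at (316,180) in the scene view and (314,270) in the side view. The turquoise sieve is the nearest neighbour, at (247,205) in the scene view.

```bash
python3 - <<'E'
from h import *
s=env.snapshot('scene');d=env.snapshot('side');w=snap('wrist')
print('handle',topl(s,[(198,209)],.078),topl(d,[(305,163)],.078))
print('handle ends',topl(s,[(189,216),(207,203)],.083),topl(d,[(297,157),(314,170)],.083))
print('ring',topl(s,[(316,170)],.094),topl(d,[(314,264)],.094))
print('turq',topl(s,[(246,191)],.078),topl(d,[(315,199)],.078))
print('brown',topl(d,[(359,164)],.078), 'redb',topl(d,[(250,180)],0))
o=env.get_obs();R=Ro.from_quat(np.r_[o['tcp_rot'][1:],o['tcp_rot'][0]]).as_matrix();print(R)
c=-np.array(w['R']).T@w['t'];print('wristcam in tool',R.T@(c-o['ee_pos']),np.array(w['R'])@R, w['intrinsics'])
E
```

```text
handle [[ 0.55361665 -0.19222338  0.078     ]] [[ 0.54611013 -0.19385385  0.078     ]]
handle ends [[ 0.58192669 -0.21662443  0.083     ]
 [ 0.54131045 -0.16716868  0.083     ]] [[ 0.57035492 -0.2098206   0.083     ]
 [ 0.51837727 -0.163303    0.083     ]]
ring [[0.48588864 0.14542911 0.094     ]] [[0.48453879 0.15167773 0.094     ]]
turq [[ 0.51005365 -0.05922088  0.078     ]] [[ 0.50447591 -0.06047354  0.078     ]]
brown [[ 0.40031151 -0.21190802  0.078     ]] redb [[ 0.70253405 -0.18661513  0.        ]]
[[ 9.59734355e-01  2.80909178e-01 -2.34017437e-05]
 [ 2.80909178e-01 -9.59734356e-01 -8.66198866e-06]
 [-2.48926895e-05  1.73944352e-06 -1.00000000e+00]]
wristcam in tool [ 0.08428738 -0.00133599 -0.16707157] [[ 5.35674651e-04  9.99999749e-01 -4.62782564e-04]
 [-9.53104671e-01  3.70497301e-04 -3.02640626e-01]
 [-3.02640379e-01  6.03197135e-04  9.53104631e-01]] [[360.47644474   0.         278.12047785]
 [  0.         360.47644474 206.93005751]
 [  0.           0.           1.        ]]
```

send_rows(increments=[0.0473, -0.0336, -0.003, 0, 0, 0, 0.0473, -0.0336, -0.003, 0, 0, 0, 0.0473, -0.0336, -0.003, 0, 0, 0, 0.0473, -0.0336, -0.003, 0, 0, 0, 0.0473, -0.0336, -0.003, 0, 0, 0, 0.0473, -0.0336, -0.003, 0, 0, 0, 0.0473, -0.0336, -0.003, 0, 0, 0, 0.0473, -0.0336, -0.003, 0, 0, 0, 0.0473, -0.0336, -0.003, 0, 0, 0, 0.0473, -0.0336, -0.003, 0, 0, 0], claw=0.05)

```text
clock: 2.4
ee_pos: [0.5501, -0.1907, 0.249]
tcp_rot: [0.0, 0.99, 0.142, 0.0]
wrist_force: [0.8, -1.2, -0.1]
finger_gap: 0.0499
grip_force: 0.0
```

send_rows(increments=[0, 0, 0, 0, 0, -0.18, 0, 0, 0, 0, 0, -0.18, 0, 0, 0, 0, 0, -0.18, 0, 0, 0, 0, 0, -0.18, 0, 0, 0, 0, 0, -0.18, 0, 0, 0, 0, 0, -0.18, 0, 0, 0, 0, 0, -0.18, 0, 0, 0, 0, 0, -0.18, 0, 0, 0, 0, 0, -0.18, 0, 0, 0, 0, 0, -0.18])

```text
clock: 3.65
ee_pos: [0.5492, -0.1924, 0.2487]
tcp_rot: [0.0, 0.502, 0.865, 0.0]
wrist_force: [-0.2, 1.3, 0.2]
finger_gap: 0.0502
grip_force: 0.0
```

send_rows(increments=[0, 0, 0, 0, 0, -0.13, 0, 0, 0, 0, 0, -0.12, 0, 0, 0, 0, 0, 0, 0, 0, 0, 0, 0, 0])

```text
clock: 4.15
ee_pos: [0.5492, -0.1924, 0.2487]
tcp_rot: [0.0, 0.394, 0.919, 0.0]
wrist_force: [-0.0, -0.2, 0.1]
finger_gap: 0.0498
grip_force: 0.0
```

```bash
python3 - <<'E'
from h import *
p=snap('wrist','w1.png');o=env.get_obs();print(o['ee_pos'],o['tcp_rot'],o['qpos'],o['clock'])
for t in ['sieve','sieve_handle','stand','ring_top']:print(t,[(np.round(r['rect']).tolist(),round(r['confidence'],2)) for r in env.look_for(p,t)][:4])
E
```

```text
[ 0.54919018 -0.1924452   0.248698  ] [4.15694740e-05 3.93605662e-01 9.19279381e-01 1.01190040e-05] [-3.80888735e-01 -9.30275342e-02  1.60414344e+00  1.82977903e-05
  1.63039316e+00 -1.14258280e+00] 4.2
sieve [([182.0, 2.0, 65.0, 23.0], 0.9), ([114.0, 52.0, 82.0, 94.0], 0.79), ([302.0, 7.0, 94.0, 93.0], 0.75), ([239.0, 142.0, 81.0, 84.0], 0.61)]
sieve_handle [([115.0, 55.0, 83.0, 86.0], 0.95), ([185.0, 0.0, 62.0, 25.0], 0.95), ([296.0, 11.0, 98.0, 91.0], 0.93), ([238.0, 141.0, 80.0, 85.0], 0.56)]
stand []
ring_top []
```

View pics/w1.png

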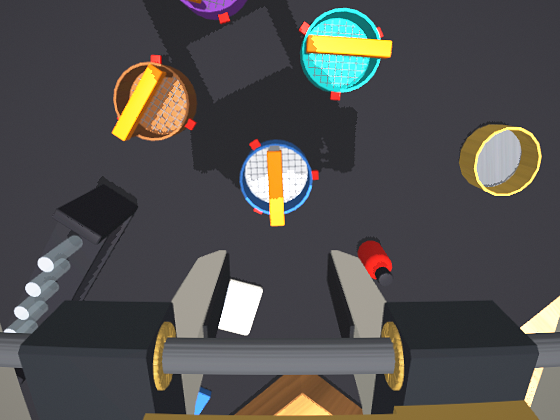

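The blue sieve is at (276,178), with its bar running from (273,150) to (278,224) and its y-lug at (315,176). I'll measure the bar and lugs more finely.

```bash
cat >> h.py <<'E'
def wyaw():
    o=env.get_obs();R=Ro.from_quat(np.r_[o['tcp_rot'][1:],o['tcp_rot'][0]]).as_matrix()
    return o,R,np.arctan2(R[1,0],R[0,0])
E
python3 - <<'E'
from h import *
p=env.snapshot('wrist');o,R,a=wyaw()
hsv=cv2.cvtColor(p['frame'],cv2.COLOR_RGB2HSV)
m=cv2.inRange(hsv,(10,140,100),(28,255,255));q=np.zeros_like(m);q[130:235,230:330]=m[130:235,230:330]
r=cv2.minAreaRect(cv2.findNonZero(q));print(r)
b=cv2.boxPoints(r);print(topl(p,b,.082))
ys,xs=np.nonzero(q);P=topl(p,np.c_[xs,ys],.083);c=P.mean(0);u=np.linalg.svd(P-c)[2][0]
print('centroid',c,'dir deg',np.degrees(np.arctan2(u[1],u[0])),'tool yaw',np.degrees(a),'ext',np.ptp((P-c)@u),(((P-c)@u).max()+((P-c)@u).min())/2*u+c)
rm=cv2.inRange(hsv,(0,150,80),(6,255,255))|cv2.inRange(hsv,(174,150,80),(180,255,255));rm[:,:230]=0;rm[:,330:]=0;rm[:130]=0;rm[235:]=0
n,l,s,ce=cv2.connectedComponentsWithStats(rm)
for i in range(1,n):
    if s[i,4]>15: print(s[i],ce[i],topl(p,[ce[i]],.028))
E
```

```text
((275.1659240722656, 187.53912353515625), (75.57327270507812, 14.889900207519531), 87.31622314453125)
[[ 0.51649293 -0.17460599  0.082     ]
 [ 0.52599875 -0.16461028  0.082     ]
 [ 0.58012891 -0.21585722  0.082     ]
 [ 0.57003708 -0.22654604  0.082     ]]
centroid [ 0.54064211 -0.18796382  0.083     ] dir deg -43.88689871277756 tool yaw 133.73991363917622 ext 0.07426415709987946 [ 0.54806773 -0.19510639  0.083     ]
[249 139  12  11  87] [254.48275862 143.95402299] [[ 0.50731036 -0.18544857  0.028     ]]
[312 170   7  10  65] [315.13846154 174.38461538] [[ 0.57797233 -0.16385251  0.028     ]]
[253 209   9   5  21] [256.57142857 211.14285714] [[ 0.56038316 -0.23954402  0.028     ]]
```

send_rows(increments=[0.0415, 0.027, 0, 0, 0, 0, 0.0415, 0.027, 0, 0, 0, 0, 0.0415, 0.027, 0, 0, 0, 0, 0.0415, 0.027, 0, 0, 0, 0, 0.0415, 0.027, 0, 0, 0, 0, 0.0415, 0.027, 0, 0, 0, 0, 0.0415, 0.027, 0, 0, 0, 0, 0, 0, 0, 0, 0, 0, 0, 0, 0, 0, 0, 0])

```text
clock: 5.58
ee_pos: [0.4848, 0.1478, 0.2487]
tcp_rot: [0.0, 0.392, 0.92, -0.0]
wrist_force: [0.8, -0.0, -0.6]
finger_gap: 0.0497
grip_force: 0.0
```

```bash
python3 - <<'E'
from h import *
p=snap('wrist','w2.png');o,R,a=wyaw();print(o['ee_pos'],np.degrees(a),o['qpos'],o['clock'])
np.savez('w2.npz',**{k:np.array(p[k]) for k in ['frame','R','t','intrinsics','distortion']})
f=p['frame'];hsv=cv2.cvtColor(f,cv2.COLOR_RGB2HSV)
m=cv2.inRange(hsv,(22,110,110),(38,255,255))
n,l,s,ce=cv2.connectedComponentsWithStats(m)
for i in range(1,n):
    if s[i,4]>8: print(s[i],np.round(ce[i],1),topl(p,[ce[i]],.094))
c=cv2.resize(f[60:330,120:480],None,fx=2.2,fy=2.2,interpolation=cv2.INTER_CUBIC)
cv2.imwrite('pics/w2c.png',cv2.cvtColor(c,cv2.COLOR_RGB2BGR))
E
```

```text
[0.48487446 0.14736057 0.24865761] 133.73669534227196 [ 2.44842193e-01 -2.61239071e-01  1.75062627e+00 -2.30634490e-04
  1.65220770e+00 -5.18525889e-01] 5.625
[273 138   5  12  59] [275.  143.4] [[0.45279392 0.1771245  0.094     ]]
[242 149  10  11  56] [246.6 154. ] [[0.44095205 0.15262743 0.094     ]]
[323 185  11   6  52] [328.1 187.4] [[0.51587812 0.18180526 0.094     ]]
[317 212  11   7  43] [322.  214.7] [[0.53096347 0.15940767 0.094     ]]
[233 216  10   8  46] [237.5 219.6] [[0.47673302 0.1006001  0.094     ]]
[257 232   7  10  39] [259.8 236.7] [[0.50381421 0.10242128 0.094     ]]
[ 33 241  14  61 681] [ 39.1 270.9] [[ 0.36590907 -0.08425148  0.094     ]]
[154 361   3   4  12] [155.  362.5] [[ 0.52266291 -0.08964617  0.094     ]]
[400 361   4   4  11] [401.3 362.5] [[0.72003478 0.10030697 0.094     ]]
[154 366   3  13  29] [154.7 372.1] [[ 0.53059977 -0.10080541  0.094     ]]
[400 367   3  11  21] [401.5 372. ] [[0.73069647 0.09193885 0.094     ]]
[297 374  57  27 164] [323.7 390.6] [[0.68578    0.01356634 0.094     ]]
```

View pics/w2c.png

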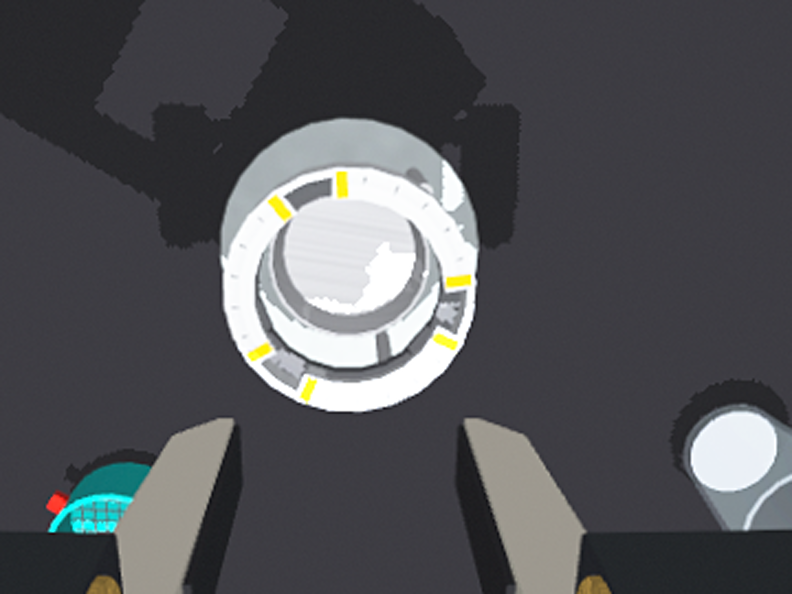

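send_rows(increments=[-0.0415, -0.0273, 0, 0, 0, 0, -0.0415, -0.0273, 0, 0, 0, 0, -0.0415, -0.0273, 0, 0, 0, 0, -0.0415, -0.0273, 0, 0, 0, 0, -0.0415, -0.0273, 0, 0, 0, 0, -0.0415, -0.0273, 0, 0, 0, 0, -0.0415, -0.0273, 0, 0, 0, 0, 0, 0, 0.03, 0, 0, -0.042, 0, 0, 0.03, 0, 0, 0, 0, 0, 0.03, 0, 0, 0])

```text
clock: 6.88
ee_pos: [0.547, -0.1955, 0.1576]
tcp_rot: [-0.0, 0.374, 0.927, -0.0]
wrist_force: [-0.1, -0.5, 0.3]
finger_gap: 0.05
grip_force: 0.0
```

```bash
python3 - <<'E'
from h import *
p=env.snapshot('wrist');o,R,a=wyaw()
hsv=cv2.cvtColor(p['frame'],cv2.COLOR_RGB2HSV)
rm=cv2.inRange(hsv,(0,150,80),(6,255,255))|cv2.inRange(hsv,(174,150,80),(180,255,255))
n,l,s,ce=cv2.connectedComponentsWithStats(rm)
print(o['ee_pos'],np.degrees(a))
m=cv2.inRange(hsv,(10,140,100),(28,255,255));n,l,s,ce=cv2.connectedComponentsWithStats(m)
for i in range(1,n):
    if s[i,4]>300:
        ys,xs=np.nonzero(l==i);P=topl(p,np.c_[xs,ys],.083);c=P.mean(0);u=np.linalg.svd(P-c,full_matrices=False)[2][0];e=(P-c)@u;c2=c+u*(e.max()+e.min())/2
        print(s[i],c2,np.ptp(e),np.degrees(np.arctan2(u[1],u[0])),'tool off',R.T@(c2-o['ee_pos']))
E
```

```text
[ 0.54582921 -0.19489195  0.15332208] 136.05469292023744
[ 330   13  120   39 1422] [ 0.50737907 -0.06023922  0.083     ] 0.07503382292909715 44.141132696192585 tool off [0.12081857 0.07040144 0.07072112]
[  60   43  109  105 4528] [ 0.40912667 -0.21962435  0.083     ] 0.08266910460888974 90.26682277527065 tool off [ 0.08095221 -0.11254063  0.07089301]
[ 507  144   53   82 1924] [ 0.64938274 -0.04785602  0.083     ] 0.058956612435709134 124.10292552645913 tool off [0.02717005 0.17786288 0.07010475]
[ 270  168   20  101 1557] [ 0.54820728 -0.1951141   0.083     ] 0.07547955729148369 -43.85296723781083 tool off [-0.00217596  0.00162388  0.07031023]
[153 322  23  68 738] [ 0.56730383 -0.34892967  0.083     ] 0.0714438595405604 -54.90030409890453 tool off [-0.12266797 -0.0958721   0.06996489]
[381 322  23  68 740] [ 0.70101814 -0.20972687  0.083     ] 0.07129803131556867 -33.10835978239745 tool off [-0.12233986  0.09714783  0.0695998 ]
[ 144  401  395   19 3430] [ 0.7241352  -0.28011345  0.083     ] 0.3662968031572735 -133.6604794905388 tool off [-0.18782983  0.06251141  0.06937724]
```

send_rows(increments=[-0.002, 0.0016, 0.03, 0, 0, 0, 0, 0, 0.03, 0, 0, 0, 0, 0, 0.02, 0, 0, 0, 0, 0, 0.01, 0, 0, 0, 0, 0, 0, 0, 0, 0, 0, 0, 0, 0, 0, 0])

```text
clock: 7.68
ee_pos: [0.5507, -0.1944, 0.0698]
tcp_rot: [0.001, 0.373, 0.928, -0.0]
wrist_force: [-0.3, 0.2, 0.8]
finger_gap: 0.05
grip_force: 0.0
```

send_rows(increments=[0.001, -0.002, 0.006, 0, 0, 0, 0, 0, 0.005, 0, 0, 0, 0, 0, 0, 0, 0, 0])

```text
clock: 8.05
ee_pos: [0.5479, -0.1948, 0.0571]
tcp_rot: [-0.0, 0.373, 0.928, 0.0]
wrist_force: [0.0, 0.1, 0.8]
finger_gap: 0.0502
grip_force: 0.0
```

send_rows(increments=[0, 0, 0, 0, 0, 0, 0, 0, 0, 0, 0, 0, 0, 0, 0, 0, 0, 0, 0, 0, 0, 0, 0, 0, 0, 0, 0, 0, 0, 0, 0, 0, 0, 0, 0, 0], claw=0.0)

```text
clock: 8.8
ee_pos: [0.5481, -0.1949, 0.0577]
tcp_rot: [0.0, 0.373, 0.928, -0.0]
wrist_force: [-0.5, -0.6, 0.2]
finger_gap: 0.0138
grip_force: 30.0
```

send_rows(increments=[0, 0, -0.03, 0, 0, 0, 0, 0, -0.05, 0, 0, 0, 0, 0, -0.05, 0, 0, 0, 0, 0, -0.02, 0, 0, 0])

```text
clock: 9.3
ee_pos: [0.5487, -0.1951, 0.2102]
tcp_rot: [0.001, 0.373, 0.928, 0.0]
wrist_force: [-0.1, -0.3, -3.8]
finger_gap: 0.0135
grip_force: 30.0
```

send_rows(increments=[0.035, 0.0253, 0, 0, 0, 0, 0.035, 0.0253, 0, 0, 0, 0, 0.035, 0.0253, 0, 0, 0, 0, 0.035, 0.0253, 0, 0, 0, 0, 0.035, 0.0253, 0, 0, 0, 0, 0.035, 0.0253, 0, 0, 0, 0, 0.035, 0.0253, 0, 0, 0, 0, 0.035, 0.0253, 0, 0, 0, 0, 0, 0, 0, 0, 0, 0.103, 0, 0, 0, 0, 0, 0.103])

```text
clock: 10.55
ee_pos: [0.4857, 0.1456, 0.2058]
tcp_rot: [-0.001, 0.467, 0.884, -0.001]
wrist_force: [0.5, 0.0, -2.0]
finger_gap: 0.0141
grip_force: 30.0
```

send_rows(increments=[0, 0, 0, 0, 0, 0, 0, 0, 0, 0, 0, 0, 0, 0, 0, 0, 0, 0])

```text
clock: 10.92
ee_pos: [0.4862, 0.1449, 0.2073]
tcp_rot: [-0.0, 0.466, 0.885, -0.0]
wrist_force: [0.3, 0.1, -4.1]
finger_gap: 0.0136
grip_force: 30.0
```

```bash
python3 - <<'E'
from h import *
p=env.snapshot('wrist');o,R,a=wyaw();print(o['ee_pos'],np.degrees(a),o['wrist_force'],o['torque'],o['clock'])
f=p['frame'];hsv=cv2.cvtColor(f,cv2.COLOR_RGB2HSV)
hz=o['ee_pos'][2]+.0203
m=cv2.inRange(hsv,(10,140,100),(28,255,255));n,l,s,ce=cv2.connectedComponentsWithStats(m)
for i in range(1,n):
    if s[i,4]>300:
        ys,xs=np.nonzero(l==i);P=topl(p,np.c_[xs,ys],hz+.006);c=P.mean(0);u=np.linalg.svd(P-c,full_matrices=False)[2][0];e=(P-c)@u;c2=c+u*(e.max()+e.min())/2
        print(s[i],c2,np.ptp(e),np.degrees(np.arctan2(u[1],u[0])),'tool off',R.T@(c2-o['ee_pos']))
m=cv2.inRange(hsv,(26,110,110),(38,255,255));n,l,s,ce=cv2.connectedComponentsWithStats(m)
for i in range(1,n):
    if 20<s[i,4]<300: print('Y',s[i],topl(p,[ce[i]],.094))
rm=cv2.inRange(hsv,(0,150,80),(6,255,255))|cv2.inRange(hsv,(174,150,80),(180,255,255));n,l,s,ce=cv2.connectedComponentsWithStats(rm)
for i in range(1,n):
    if s[i,4]>15: print('R',s[i],topl(p,[ce[i]],hz-.05))
cv2.imwrite('pics/w3.png',cv2.cvtColor(f,cv2.COLOR_RGB2BGR))
E
```

```text
[0.48622738 0.14488675 0.20745655] 124.42250210970238 [-0.24854426  0.09955053 -3.3995195 ] [-0.00051369 -0.16428178  0.01550954] 10.975
[ 262  212   33  126 4040] [0.48142811 0.15182352 0.23375655] 0.061502122910628565 -55.50101666286541 tool off [ 8.43768966e-03 -4.27185891e-05 -2.62991506e-02]
[ 29 287  27  47 458] [0.40227454 0.0752542  0.23375655] 0.025310075411174034 -57.04437246457003 tool off [-0.00997889 -0.10861978 -0.02627975]
[239 323   9  69 339] [0.49185031 0.10646261 0.23375655] 0.04061185337257254 -58.56063560362395 tool off [-0.03487171 -0.01708765 -0.02630014]
[309 323   9  69 333] [0.52006123 0.1258783  0.23375655] 0.04061097853224138 -52.77272293630059 tool off [-0.03480326  0.01715881 -0.02630683]
[  21  369  431   51 3798] [0.50790493 0.07503144 0.23375655] 0.22709336214942305 33.1079747643602 tool off [-0.06987456 -0.02161209 -0.02630274]
Y [263 141   8  14  71] [[0.45274569 0.17712402 0.094     ]]
Y [231 159  13  12  70] [[0.44082697 0.15265239 0.094     ]]
Y [329 184  13   8  61] [[0.5159721  0.18200683 0.094     ]]
Y [ 29 397  14  23 225] [[ 0.40070917 -0.19117333  0.094     ]]
R [231 175  22  22 274] [[0.44860523 0.16295957 0.17775655]]
R [347 236  11  19 166] [[0.5223413  0.17008923 0.17775655]]
R [ 80 263  12  11  85] [[0.39677081 0.06403622 0.17775655]]
R [ 88 321   9   9  38] [[0.41828065 0.02762554 0.17775655]]
R [ 85 390  10  11  67] [[ 0.44122972 -0.03017536  0.17775655]]
```

View pics/w3.png

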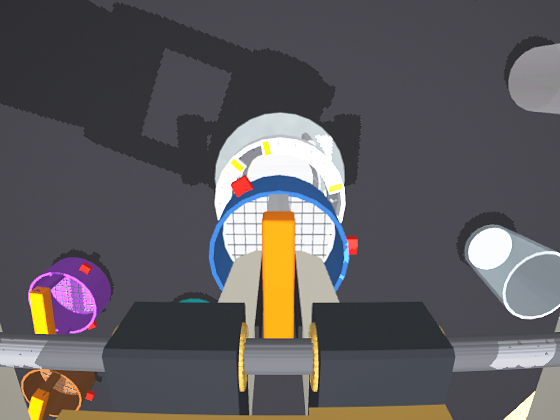

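Stand at (280,180) and held sieve at (280,250). The held lugs line up with the gaps to about 1 mm, so I'm descending.

send_rows(increments=[0, 0, 0.02, 0, 0, 0, 0, 0, 0.02, 0, 0, 0, 0, 0, 0.01, 0, 0, 0, 0, 0, 0, 0, 0, 0])

```text
clock: 11.48
ee_pos: [0.4858, 0.1449, 0.1565]
tcp_rot: [-0.001, 0.467, 0.885, -0.001]
wrist_force: [0.2, -0.9, -3.4]
finger_gap: 0.0137
grip_force: 30.0
```

send_rows(increments=[0, 0, 0.004, 0, 0, 0, 0, 0, 0.004, 0, 0, 0, 0, 0, 0.004, 0, 0, 0, 0, 0, 0, 0, 0, 0])

```text
clock: 11.98
ee_pos: [0.4861, 0.145, 0.1454]
tcp_rot: [-0.0, 0.467, 0.884, -0.0]
wrist_force: [0.1, -0.1, -3.2]
finger_gap: 0.0134
grip_force: 30.0
```

send_rows(increments=[0, 0, 0.004, 0, 0, 0, 0, 0, 0.004, 0, 0, 0, 0, 0, 0.003, 0, 0, 0, 0, 0, 0, 0, 0, 0])

```text
clock: 12.48
ee_pos: [0.4861, 0.145, 0.1344]
tcp_rot: [-0.0, 0.467, 0.884, -0.0]
wrist_force: [-0.6, 0.1, -3.3]
finger_gap: 0.0139
grip_force: 30.0
```

send_rows(increments=[0, 0, 0.003, 0, 0, 0, 0, 0, 0.003, 0, 0, 0, 0, 0, 0.003, 0, 0, 0, 0, 0, 0, 0, 0, 0])

```text
clock: 12.98
ee_pos: [0.4861, 0.145, 0.1253]
tcp_rot: [-0.0, 0.467, 0.885, -0.0]
wrist_force: [-0.0, -0.4, -3.9]
finger_gap: 0.0137
grip_force: 30.0
```

send_rows(increments=[0, 0, 0.003, 0, 0, 0, 0, 0, 0.003, 0, 0, 0, 0, 0, 0.002, 0, 0, 0, 0, 0, 0, 0, 0, 0])

```text
clock: 13.48
ee_pos: [0.4861, 0.145, 0.1174]
tcp_rot: [-0.0, 0.467, 0.884, -0.0]
wrist_force: [0.1, 0.2, -2.9]
finger_gap: 0.0136
grip_force: 30.0
```

send_rows(increments=[0, 0, 0.001, 0, 0, 0, 0, 0, 0.001, 0, 0, 0, 0, 0, 0.001, 0, 0, 0, 0, 0, 0, 0, 0, 0])

```text
clock: 13.98
ee_pos: [0.4862, 0.145, 0.1145]
tcp_rot: [-0.0, 0.467, 0.884, -0.0]
wrist_force: [-0.4, 0.3, -3.3]
finger_gap: 0.0138
grip_force: 30.0
```

Through the gaps with no contact. I'll lower it in 0.5 mm steps to the ledge.

send_rows(increments=[0, 0, 0.0005, 0, 0, 0, 0, 0, 0.0005, 0, 0, 0, 0, 0, 0, 0, 0, 0])

```text
clock: 14.35
ee_pos: [0.4863, 0.1451, 0.1139]
tcp_rot: [0.0, 0.467, 0.884, 0.0]
wrist_force: [-0.2, 1.6, 0.5]
finger_gap: 0.0138
grip_force: 30.0
```

send_rows(increments=[0, 0, 0.0005, 0, 0, 0, 0, 0, 0, 0, 0, 0])

```text
clock: 14.6
ee_pos: [0.4864, 0.1452, 0.1136]
tcp_rot: [0.0, 0.467, 0.885, 0.0]
wrist_force: [-1.9, 3.7, 5.2]
finger_gap: 0.0138
grip_force: 30.0
```

send_rows(increments=[0, 0, 0, 0, 0, 0.035, 0, 0, 0, 0, 0, 0.035, 0, 0, 0, 0, 0, 0.035])

```text
clock: 14.98
ee_pos: [0.4866, 0.1449, 0.1136]
tcp_rot: [0.001, 0.513, 0.858, 0.0]
wrist_force: [-0.3, 0.6, 5.0]
finger_gap: 0.0135
grip_force: 30.0
```

send_rows(increments=[0, 0, 0, 0, 0, 0.035, 0, 0, 0, 0, 0, 0.035, 0, 0, 0, 0, 0, 0.035, 0, 0, 0, 0, 0, 0.035])

```text
clock: 15.48
ee_pos: [0.4866, 0.1448, 0.1136]
tcp_rot: [0.001, 0.572, 0.82, 0.0]
wrist_force: [-0.7, 0.2, 5.3]
finger_gap: 0.0135
grip_force: 30.0
```

```bash
python3 - <<'E'
from h import *
o,R,a=wyaw();print(o['ee_pos'],np.degrees(a),o['wrist_force'],o['torque'])
E
```

```text
[0.48659924 0.14484081 0.1136067 ] 110.23147962985733 [-0.730105    0.15205106  5.25915041] [-0.21142064 -0.08680924  0.19148935]
```

send_rows(increments=[0, 0, 0, 0, 0, 0.04, 0, 0, 0, 0, 0, 0.04, 0, 0, 0, 0, 0, 0.04])

```text
clock: 15.85
ee_pos: [0.4866, 0.1448, 0.1136]
tcp_rot: [0.001, 0.62, 0.784, 0.0]
wrist_force: [-0.7, -0.6, 5.0]
finger_gap: 0.0139
grip_force: 30.0
```

send_rows(increments=[0, 0, 0, 0, 0, 0.03, 0, 0, 0, 0, 0, 0.03])

```text
clock: 16.1
ee_pos: [0.4865, 0.1448, 0.1135]
tcp_rot: [0.0, 0.643, 0.766, 0.0]
wrist_force: [0.4, -1.0, 4.8]
finger_gap: 0.0134
grip_force: 30.0
```

send_rows(increments=[0, 0, 0, 0, 0, 0.03, 0, 0, 0, 0, 0, 0.03])

```text
clock: 16.35
ee_pos: [0.4861, 0.1449, 0.1129]
tcp_rot: [-0.0, 0.666, 0.746, -0.0]
wrist_force: [0.5, -1.7, 0.4]
finger_gap: 0.0137
grip_force: 30.0
```

Drop felt at about 28°. I'll rotate slightly further and press softly.

send_rows(increments=[0, 0, 0, 0, 0, 0.02, 0, 0, 0.0005, 0, 0, 0, 0, 0, 0, 0, 0, 0])

```text
clock: 16.73
ee_pos: [0.4861, 0.1451, 0.1123]
tcp_rot: [-0.0, 0.673, 0.74, -0.0]
wrist_force: [0.4, 0.3, -2.4]
finger_gap: 0.0135
grip_force: 30.0
```

Free again, so I'm going down into the notches.

send_rows(increments=[0, 0, 0.001, 0, 0, 0, 0, 0, 0.001, 0, 0, 0, 0, 0, 0, 0, 0, 0])

```text
clock: 17.1
ee_pos: [0.4862, 0.145, 0.1105]
tcp_rot: [-0.0, 0.673, 0.74, -0.0]
wrist_force: [0.8, 0.5, -4.0]
finger_gap: 0.0137
grip_force: 30.0
```

```bash
python3 - <<'E'
from h import *
o,R,a=wyaw();print(o['ee_pos'],np.degrees(a),o['wrist_force'],o['torque'])
E
```

```text
[0.48619732 0.14500518 0.11054618] 95.44266635549232 [ 0.8203092   0.53213192 -4.04580485] [-0.01686885 -0.1702937   0.01956692]
```

send_rows(increments=[0, 0, 0.001, 0, 0, 0, 0, 0, 0.001, 0, 0, 0, 0, 0, 0.001, 0, 0, 0, 0, 0, 0, 0, 0, 0])

```text
clock: 17.6
ee_pos: [0.4862, 0.145, 0.1075]
tcp_rot: [-0.0, 0.673, 0.74, -0.0]
wrist_force: [-0.0, 0.2, -3.4]
finger_gap: 0.0137
grip_force: 30.0
```

send_rows(increments=[0, 0, 0.0005, 0, 0, 0, 0, 0, 0, 0, 0, 0])

```text
clock: 17.85
ee_pos: [0.4862, 0.145, 0.1072]
tcp_rot: [0.0, 0.673, 0.74, 0.0]
wrist_force: [0.1, 0.1, -3.9]
finger_gap: 0.0139
grip_force: 30.0
```

send_rows(increments=[0, 0, 0.0005, 0, 0, 0, 0, 0, 0, 0, 0, 0])

```text
clock: 18.1
ee_pos: [0.4863, 0.1451, 0.1069]
tcp_rot: [0.0, 0.673, 0.74, 0.0]
wrist_force: [0.1, 1.8, 0.0]
finger_gap: 0.0138
grip_force: 30.0
```

Seated at the expected height. Releasing and retreating.

send_rows(increments=[0, 0, 0, 0, 0, 0, 0, 0, 0, 0, 0, 0, 0, 0, 0, 0, 0, 0, 0, 0, 0, 0, 0, 0], claw=0.05)

```text
clock: 18.6
ee_pos: [0.4862, 0.145, 0.1067]
tcp_rot: [0.0, 0.673, 0.74, -0.0]
wrist_force: [-0.8, -0.2, 0.8]
finger_gap: 0.0479
grip_force: 0.0
```

send_rows(increments=[0, 0, -0.01, 0, 0, 0, 0, 0, -0.02, 0, 0, 0, 0, 0, -0.04, 0, 0, 0, 0, 0, -0.05, 0, 0, 0, 0, 0, -0.03, 0, 0, 0, 0, 0, 0, 0, 0, 0, 0, 0, 0, 0, 0, 0])

```text
clock: 19.48
ee_pos: [0.4861, 0.145, 0.2566]
tcp_rot: [-0.0, 0.673, 0.74, -0.0]
wrist_force: [-0.4, 1.1, -0.2]
finger_gap: 0.0499
grip_force: 0.0
```

```bash
python3 - <<'E'
from h import *
p=snap('wrist');o,R,a=wyaw();print(o['ee_pos'],o['wrist_force'],o['finger_gap'])
f=p['frame'][60:330,120:480];cv2.imwrite('pics/w4.png',cv2.cvtColor(cv2.resize(f,None,fx=2,fy=2),cv2.COLOR_RGB2BGR))
hsv=cv2.cvtColor(p['frame'],cv2.COLOR_RGB2HSV)
m=cv2.inRange(hsv,(10,140,100),(24,255,255));n,l,s,ce=cv2.connectedComponentsWithStats(m)
for i in range(1,n):
    if s[i,4]>700:
        ys,xs=np.nonzero(l==i);P=topl(p,np.c_[xs,ys],.133);c=P.mean(0);u=np.linalg.svd(P-c,full_matrices=False)[2][0];e=(P-c)@u;c2=c+u*(e.max()+e.min())/2
        print(s[i],c2,np.ptp(e),np.degrees(np.arctan2(u[1],u[0])))
E
```

```text
[0.48594747 0.14495723 0.25607899] [-0.40165823  0.03987043  0.07027501] 0.05048405691962965
[ 271  155   16   86 1354] [0.48553756 0.14548981 0.133     ] 0.07439090049027747 95.52569658261638
[412 269  58  33 812] [0.63825912 0.08026224 0.133     ] 0.054040405402962344 -148.01353424189026
[ 144  386  395   34 3993] [ 0.58258548 -0.08474176  0.133     ] 0.44125827497132936 3.8574979003327625
```

View pics/w4.png

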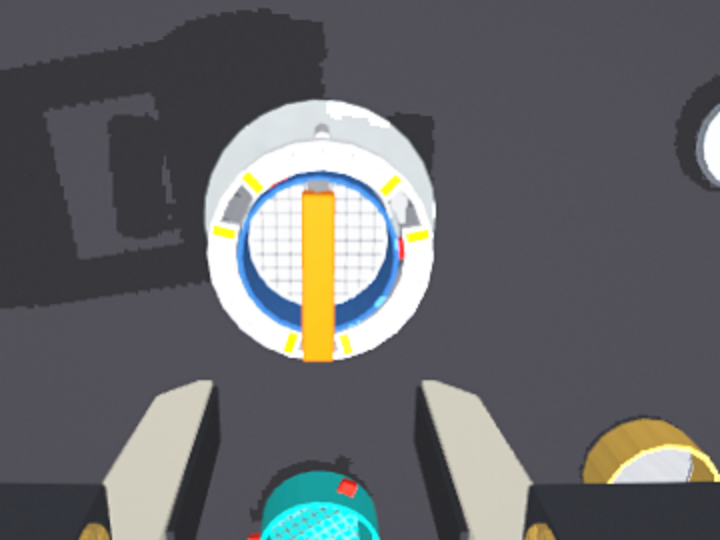

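The picture shows the sieve centred in the ring and level, with its bar from (318,190) to (318,360). The lugs are under the rim, clear of the gaps, and the gripper is free. Handing in.

```bash
python3 -c "
from workcell import env
print(env.finish_job())"
```

```text
the job is handed in; nothing more can be done
None
```

The blue sieve is hanging level, locked and released in the stand: the lugs dropped into the notches after about a 28° clockwise twist, at the expected locked height. The job was handed in at about 19.5 s of the 72 s, and the hand-in returned no verdict.

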